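# Balance the condiment caddy and hold it up by its folding handle

### The job

Stand the spice jar that was left on the worktop in the empty well of the wooden condiment caddy and let go of it, so that the two jars balance each other. Then swing up the caddy's folding handle and, by the handle's wooden grip, lift the caddy about 12 cm off the worktop, without spilling the jars or disturbing the other things. Finish while still holding it there, level and still in the air, for the worktop to be wiped underneath.

Things in the scene. Friction and masses are not known exactly. Their poses are not given: they have to be found in the camera images.
- caddy: condiment caddy, loose, 0.4 kg: dark wooden block 150 mm (its x) by 80 mm (its y), 36 mm high on 3 mm feet (top at 39 mm; plinth 156 x 86 mm), with two round wells of 50 mm bore, 30 mm deep, at x = +40 and -40 mm, y = 0. Steel straps 18 mm wide stand on its long sides at x = 0, y = +-42 mm, up to 99 mm. May stand at any yaw. Origin: centre of its underside; z up
- free_well (a point): centre of the floor of the empty well (at x = +40 mm in the caddy's frame, 9 mm above the caddy's underside); the axes are the caddy's
- handle (a joint): the caddy's folding bail handle, swinging freely about the caddy's y axis through the strap tops. 0: upright; positive: folded towards the caddy's -x end, away from the empty well; it lies at its stop, 1.35 rad, and falls back when let go. The lifted caddy hangs and levels itself on this hinge; with one jar alone it hangs crooked by about 0.25 rad
- handle_hinge (a point): point on the handle's hinge axis, midway between the straps, 90 mm above the caddy's underside; the axes are the caddy's
- grip (a point): middle of the handle's grip, a round wooden sleeve of 16 mm diameter and 64 mm length along the caddy's y, that turns freely on the handle's wire; 110 mm from the hinge axis. Folded, it lies 107 mm out from the hinge towards the caddy's -x and 24 mm above the hinge's height. The two 6 mm wire arms run at y = +-48 mm
- jar_out: spice jar standing on the worktop, 44 mm diameter, 96 mm tall, upright, about 0.18 kg, with a dark lid (top 25 mm); to be put in the empty well. Origin: centre of its underside
- jar_in: the same kind of spice jar, already standing in the caddy's other well (x = -40 mm). Origin: centre of its underside
- cream_pot: bystander: flat round lidded pot, 90 mm diameter, 32 mm high. Origin: centre of its underside
- corkscrew: bystander: corkscrew lying flat, 63 x 98 x 19 mm. Origin: centre of its underside
- white_bowl: bystander: small white bowl, 118 mm diameter, 55 mm high, behind the work. Origin: centre of its underside
Not all that is in view belongs to the job. Leave any pink look-alike of the caddy alone.

How it is judged:
By the outcome, as a careful person would: the job done as asked, in the order asked, and still so for the second after the job is handed in, while the arm keeps its last pose, push and grip.
It also fails if it takes over 64 s, if anything falls off the work surface, if the arm or the gripper's body presses on something with over 40 N, if the wrist force passes 120 N, or if a joint passes its speed limit or range.

### The arm

A 7-joint arm with a two-finger parallel gripper is mounted at the origin on a cart in front of the work surface, level with it; the furniture and walls round the work are solid. World frame = base frame: x ahead of the robot, y to its left, z up, the work surface at z = 0. Lengths are in m, angles in rad, forces in N, time in s.
With the tool pointing down it reaches from about 0.4 to 0.85 m from the base axis. Payload 6.9 kg.
Tool frame: the origin (TCP) lies between the finger pads, 19 mm behind the fingertips; this is the grasp point; z points along the fingers, y is the line along which they close (so a half turn about z gives the same grasp; the last joint's range is limited). The gripper opens to 85 mm and grips with 20 to 120 N. Pads are 22 mm wide; open, the fingers measure 114 mm over their backs; the gripper's body (76 mm by 85 mm) begins 54 mm behind the grasp point. The pads swing forward as they close: fully open they stand 13 mm farther back than shut.
Start: joints at [1.367, 0.507, -0.238, 1.5, 0.126, 1.149, -0.155], TCP at [0.191, -0.595, 0.25] pointing down, gripper open.
Joint ranges: [-3.08, 3.08], [-0.24, 2.05], [-1.43, 1.35], [0, 2.5], [-1.52, 4.66], [0.17, 1.96], [-2.89, 2.89]. Speed limits (rad/s): [2.39, 2.39, 3.14, 3.14, 3.14, 3.14, 3.14].

### API

Orientations are given as a unit quaternion [w, x, y, z].
In Python, from rig import robot gives the robot as it stands. The module is installed in compiled form; this text tells all that it offers.
- The arm moves only by the shell command python3 -m jog 'ROWS'. ROWS is JSON, a list of rows, each an object with "linear": the shift along the tool's x, y, z in m, a list of three; "twist": the turn, a rotation vector about the tool's x, y, z in degrees, a list of three; "claw": the closure, from 0 (fully open) to 1 (shut). In form: [{"linear": [x, y, z], "twist": [wx, wy, wz], "claw": claw}, ...]. A call has 1 to 8 rows; each row shifts and turns the commanded pose from where the row before left it, along the tool's axes as they then stand; what a row does not reach is not made up. A row lasts 1/12 s, in which the tool goes at most 41.7 mm and 7.16 degrees, less where a joint would pass 70% of its speed; a pose out of reach is approached as far as the arm can. A call is refused whole if a number of a shift passes 0.0417 or a number of a turn 7.16, either way. A call with a gripper value outside its range is refused whole. The fingers move at their own pace and stop on an object; the grip force is fixed at half the most. Time passes only in rows, so rows that do not move let the fingers close. It gives the time, the measured TCP pose, the force, the opening and the grip force at its end, in the units of the state.
- robot.read_state(): the state, without advancing time (a new reading comes with each control period).
- robot.camera(name): name is "scene" or "top" or "wrist"; returns a dict with "image" (384x512x3 uint8, red, green, blue), "z_map" (384x512 float32, m along the optical axis (not along the pixel's ray), 0 where there is no reading), "fx", "fy", "cx", "cy" (pixels), "T" (4x4, takes a point from camera to world coordinates); the wrist camera has in their place "T_tool_cam" (4x4, takes a point from camera to tool coordinates, whose origin is the TCP and whose axes are the flange's). Camera axes: x right, y down, z forward; pixel columns grow to the right and rows downward; lengths in m; the calibration is good to about 2 mm. A picture is of the moment at which its call begins: read the wrist's pose just before it.
- robot.sign_off(): hands the job in; it is judged then, once.
The state is a dict: "t": time; "q": joint angles; "joint_velocities": joint speeds; "joint_torque": joint torques, N m; "tcp_pos": TCP position; "tool_rot": TCP orientation; "wrist_force": force on the tool from outside, world axes, zero at the start; "torque": the same for the moment, N m; "finger_gap": finger opening in m; "finger_force": force on a finger pad.
Only numpy, scipy, OpenCV 4.12 (cv2) and the standard library are available. Lean on these libraries where they do the work, as an engineer would, in place of code of your own. Each camera call takes 0.05 s, during which the arm holds its last target. There are 200 camera calls.

## Working session

There is one attempt and no reset: what is moved stays moved. The work goes in short steps, Python scripts to look and compute and a shell command to move; the robot and the scene stay as the last step left them, time stands still between calls to the robot, and variables do not carry over. Pictures are saved under pics/ and viewed, at most 10 in all, crops included, and the job is handed in when it is done.

```bash
mkdir -p pics; python3 - <<'E'
from rig import robot
import cv2,numpy as np
s=robot.read_state();print({k:np.round(s[k],3).tolist() for k in s})
for n in ("scene","top"):
    c=robot.camera(n);cv2.imwrite(f"pics/{n}0.png",c["image"][:,:,::-1]);np.savez(f"{n}0.npz",**c)
    print(n,c["fx"],c["fy"],c["cx"],c["cy"],np.round(c["T"],3).tolist())
E
```

```text
{'t': 0.0, 'q': [1.367, 0.508, -0.238, 1.501, 0.126, 1.149, -0.155], 'joint_velocities': [-0.001, 0.0, 0.0, -0.0, 0.0, 0.002, -0.001], 'joint_torque': [0.001, -62.06, -2.187, -24.965, 0.012, 0.012, -0.0], 'tcp_pos': [0.19, -0.595, 0.249], 'tool_rot': [-0.001, 0.988, 0.154, -0.0], 'wrist_force': [-0.295, 0.11, -0.822], 'torque': [-0.01, -0.021, 0.017], 'finger_force': 0.0, 'finger_gap': 0.086}
scene 347.593700230984 347.593700230984 256.39074278112383 190.54317596814036 [[0.888, -0.344, 0.303, 0.291], [-0.459, -0.682, 0.57, -0.592], [0.011, -0.645, -0.764, 0.864], [0.0, 0.0, 0.0, 1.0]]
top 482.83436038037 482.83436038037 256.8047891681377 190.10288751139504 [[0.215, -0.762, 0.611, -0.412], [-0.976, -0.157, 0.148, -0.269], [-0.017, -0.628, -0.778, 1.428], [0.0, 0.0, 0.0, 1.0]]
```

View pics/scene0.png

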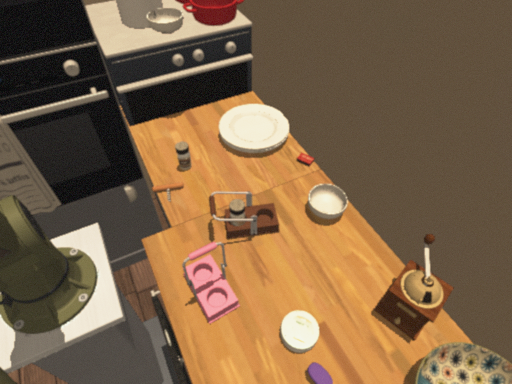

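View pics/top0.png

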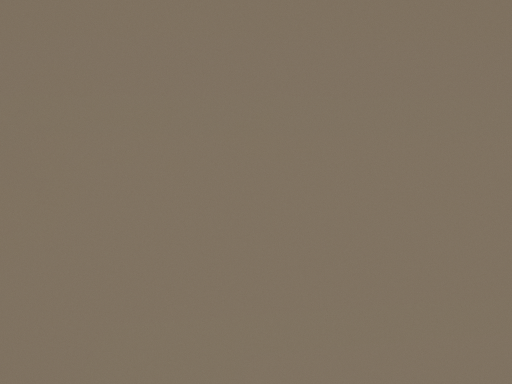

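The scene view shows the loose jar at (183,154), the brown caddy at (252,217) with jar_in at (237,209), its empty well at (263,213) and its handle folded left. The pink look-alike is at (210,285). The top view is blank and no use. I'll measure from the scene depth.

```bash
cat > h.py <<'E'
import numpy as np,cv2
from scipy.spatial.transform import Rotation as R
from rig import robot
def cloud(c,T=None):
    z=c["z_map"].astype(float);v,u=np.mgrid[:z.shape[0],:z.shape[1]]
    P=np.stack([(u-c["cx"])*z/c["fx"],(v-c["cy"])*z/c["fy"],z],-1)
    T=c["T"] if T is None else T
    W=P@T[:3,:3].T+T[:3,3]; W[z==0]=np.nan
    return W
def tool():
    s=robot.read_state();T=np.eye(4);w=s["tool_rot"];T[:3,:3]=R.from_quat([w[1],w[2],w[3],w[0]]).as_matrix();T[:3,3]=s["tcp_pos"];return T
def wrist():
    T=tool();c=robot.camera("wrist");return c,T@np.array(c["T_tool_cam"])
def pix(c,T,p):
    q=(np.asarray(p)-T[:3,3])@T[:3,:3];return c["cx"]+c["fx"]*q[...,0]/q[...,2],c["cy"]+c["fy"]*q[...,1]/q[...,2]
E
python3 - <<'E'
from h import *
c=np.load("scene0.npz");W=cloud(c);im=c["image"]
for n,(u,v) in dict(jarlid=(183,147),jar=(184,160),jarin_lid=(236,205),well=(263,213),capL=(240,228),grip=(213,206),cork=(170,187),pot=(300,330),bowl=(327,200),pinkgrip=(203,249),wallL=(155,130),edge=(145,165),table=(200,180),front=(147,240),plate=(254,128)).items():print(n,np.round(W[v,u],3))
o=im[100:265,140:360][:,:,::-1]
cv2.imwrite("pics/crop.png",cv2.resize(o,None,fx=3.5,fy=3.5,interpolation=cv2.INTER_CUBIC))
# heights map of lid/jar points
def sel(u0,u1,v0,v1,z0,z1):
    P=W[v0:v1,u0:u1].reshape(-1,3);P=P[(P[:,2]>z0)&(P[:,2]<z1)];return P
for a in [(172,196,138,172,.088,.11),(226,250,195,222,.09,.125),(222,285,200,240,.033,.045)]:
    P=sel(*a);print(len(P),P.mean(0).round(4),P.min(0).round(3),P.max(0).round(3))
E
```

```text
jarlid [0.47  0.252 0.094]
jar [0.462 0.242 0.048]
jarin_lid [ 0.519 -0.047  0.104]
well [ 0.608 -0.043  0.009]
capL [ 0.514 -0.08   0.038]
grip [ 0.457 -0.035  0.123]
cork [0.387 0.178 0.016]
pot [ 0.517 -0.398  0.033]
bowl [ 0.81  -0.091  0.012]
pinkgrip [ 0.373 -0.199  0.209]
wallL [ 0.429  0.494 -0.001]
edge [ 0.344  0.331 -0.003]
table [0.488 0.177 0.   ]
front [0.266 0.028 0.   ]
plate [0.758 0.311 0.023]
108 [0.4675 0.2601 0.0939] [0.447 0.242 0.088] [0.488 0.285 0.098]
241 [ 0.5168 -0.0573  0.1021] [ 0.473 -0.101  0.09 ] [ 0.542 -0.024  0.109]
704 [ 0.5614 -0.0628  0.038 ] [ 0.478 -0.117  0.033] [0.642 0.003 0.045]
```

View pics/crop.png

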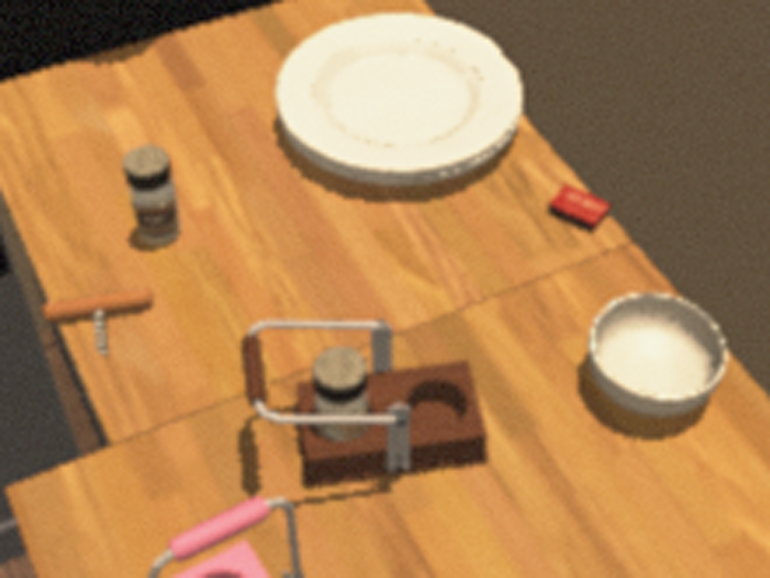

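```bash
python3 -m jog '[{"linear":[0.02,-0.015,-0.03],"twist":[0,0,0],"claw":0},{"linear":[0.025,-0.018,-0.025],"twist":[0,0,0],"claw":0},{"linear":[0.03,-0.023,-0.015],"twist":[0,0,0],"claw":0},{"linear":[0.031,-0.024,-0.015],"twist":[0,0,0],"claw":0},{"linear":[0.031,-0.024,-0.01],"twist":[0,0,0],"claw":0},{"linear":[0.032,-0.025,0],"twist":[0,0,0],"claw":0},{"linear":[0.032,-0.025,0],"twist":[0,0,0],"claw":0},{"linear":[0.032,-0.025,0],"twist":[0,0,0],"claw":0}]'
python3 -m jog '[{"linear":[0.032,-0.025,0],"twist":[0,0,0],"claw":0},{"linear":[0.032,-0.025,0],"twist":[0,0,0],"claw":0},{"linear":[0.032,-0.025,0],"twist":[0,0,0],"claw":0},{"linear":[0.032,-0.025,0],"twist":[0,0,0],"claw":0},{"linear":[0.032,-0.025,0],"twist":[0,0,0],"claw":0},{"linear":[0.02,-0.015,0],"twist":[0,0,0],"claw":0},{"linear":[0,0,0],"twist":[0,0,0],"claw":0}]'
python3 - <<'E'
from h import *
c,T=wrist();cv2.imwrite("pics/w1.png",c["image"][:,:,::-1]);np.savez("w1.npz",Tw=T,**c)
print(tool().round(3).tolist());print(T.round(3).tolist())
E
```

```text
t: 0.77
tcp_pos: [0.3583, -0.3521, 0.345]
tool_rot: [0.0, 0.988, 0.154, -0.0]
wrist_force: [0.8, -0.6, -0.4]
finger_gap: 0.0855
finger_force: 0.0
t: 1.35
tcp_pos: [0.4892, -0.1594, 0.3448]
tool_rot: [-0.002, 0.987, 0.159, 0.001]
wrist_force: [-0.4, -0.5, -0.3]
finger_gap: 0.0851
finger_force: 0.0
[[0.951, 0.311, -0.0, 0.488], [0.311, -0.951, 0.002, -0.163], [0.0, -0.001, -1.0, 0.345], [0.0, 0.0, 0.0, 1.0]]
[[0.313, -0.912, -0.266, 0.557], [-0.95, -0.302, -0.085, -0.137], [-0.003, 0.279, -0.96, 0.47], [0.0, 0.0, 0.0, 1.0]]
```

View pics/w1.png

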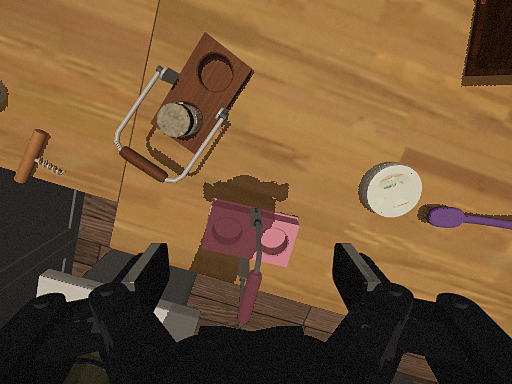

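The wrist view shows the caddy whole: empty well at (215,72), jar_in lid at (180,120) and grip at (143,163). I'll fit the poses from this depth and compare them with the scene view.

```bash
python3 - <<'E'
from h import *
from scipy.optimize import least_squares
w=np.load("w1.npz");s=np.load("scene0.npz")
for n,c,T in (("wrist",w,w["Tw"]),("scene",s,s["T"])):
    W=cloud(c,T).reshape(-1,3)
    def box(c0,r,z0,z1):
        m=(np.hypot(W[:,0]-c0[0],W[:,1]-c0[1])<r)&(W[:,2]>z0)&(W[:,2]<z1);return W[m]
    P=box((.56,-.06),.11,.035,.042);r=cv2.minAreaRect((P[:,:2]*1000).astype(np.float32));print(n,"top",len(P),np.median(P[:,2]).round(4),r)
    for k,c0,z0,z1 in (("jarin",(.52,-.055),.098,.112),("jarout",(.468,.262),.088,.1)):
        P=box(c0,.03,z0,z1)
        if len(P)<20: continue
        print(n,k,len(P),"z",np.median(P[:,2]).round(4),cv2.minEnclosingCircle((P[:,:2]*1000).astype(np.float32)),P.mean(0).round(4))
    P=box((.457,-.055),.045,.1,.14);P=P[P[:,0]<.475]
    if len(P):print(n,"grip",len(P),np.median(P,0).round(4),P[:,2].max().round(4),cv2.minAreaRect((P[:,:2]*1000).astype(np.float32)))
    P=box((.57,-.06),.15,.09,.13);np.save(n+"_h.npy",P)
    P=box((.60,-.05),.03,.004,.014);print(n,"floor",len(P),np.median(P,0).round(4))
E
```

```text
wrist top 3633 0.0398 ((558.3637084960938, -57.29436492919922), (83.74274444580078, 150.27291870117188), 72.4594955444336)
wrist jarin 938 z 0.1056 ((520.62451171875, -45.033992767333984), 21.62613296508789) [ 0.5211 -0.0457  0.1054]
wrist grip 635 [ 0.4559 -0.0398  0.1204] 0.1249 ((456.4990234375, -47.45341110229492), (29.844287872314453, 74.4620361328125), 5.636966228485107)
wrist floor 651 [ 0.5986 -0.0617  0.01  ]
scene top 651 0.0381 ((559.9163818359375, -57.69427490234375), (86.85438537597656, 150.02415466308594), 72.61021423339844)
scene jarin 159 z 0.1038 ((522.1838989257812, -46.325408935546875), 22.396146774291992) [ 0.5208 -0.0478  0.1037]
scene jarout 108 z 0.0943 ((468.40814208984375, 262.59039306640625), 22.097394943237305) [0.4675 0.2601 0.0939]
scene grip 119 [ 0.4544 -0.0435  0.1186] 0.1231 ((456.8307189941406, -47.130638122558594), (29.0588321685791, 72.84893035888672), 4.1166276931762695)
scene floor 107 [ 0.6034 -0.0585  0.0084]
```

```bash
python3 -m jog '[{"linear":[0,0,0],"twist":[0,0,6],"claw":0},{"linear":[0,0,0],"twist":[0,0,6],"claw":0},{"linear":[0,0,0],"twist":[0,0,6],"claw":0},{"linear":[0,0,0],"twist":[0,0,6],"claw":0},{"linear":[0,0,0],"twist":[0,0,6],"claw":0},{"linear":[0,0,0],"twist":[0,0,5.6],"claw":0},{"linear":[-0.013,-0.036,0],"twist":[0,0,0],"claw":0},{"linear":[-0.013,-0.036,0],"twist":[0,0,0],"claw":0}]'
python3 -m jog '[{"linear":[-0.013,-0.036,0.004],"twist":[0,0,0],"claw":0},{"linear":[-0.013,-0.036,0.004],"twist":[0,0,0],"claw":0},{"linear":[-0.013,-0.036,0.004],"twist":[0,0,0],"claw":0},{"linear":[-0.013,-0.036,0.004],"twist":[0,0,0],"claw":0},{"linear":[-0.013,-0.036,0.004],"twist":[0,0,0],"claw":0},{"linear":[-0.013,-0.036,0.004],"twist":[0,0,0],"claw":0},{"linear":[-0.013,-0.036,0.004],"twist":[0,0,0],"claw":0},{"linear":[-0.013,-0.036,0.004],"twist":[0,0,0],"claw":0}]'
python3 -m jog '[{"linear":[-0.013,-0.036,0],"twist":[0,0,0],"claw":0},{"linear":[0,0,0],"twist":[0,0,0],"claw":0},{"linear":[0,0,0],"twist":[0,0,0],"claw":0}]'
cat > jar.py <<'E'
from h import *
Tt=tool();c,T=wrist();W=cloud(c,T).reshape(-1,3)
def circ(c0,z0,z1,r=.035):
    m=(np.hypot(W[:,0]-c0[0],W[:,1]-c0[1])<r)&(W[:,2]>z0)&(W[:,2]<z1);P=W[m]
    if len(P)<20:return None
    return len(P),np.median(P[:,2]).round(4),cv2.minEnclosingCircle((P[:,:2]*1000).astype(np.float32))
print(Tt.round(4).tolist());print(robot.read_state()["q"])
for z in ((.089,.1),(.085,.105)):
  r=circ((.4685,.262),*z);print(r)
  if r:
    p=np.array([*r[2][0],r[1]*1000])/1000;print("delta in tool",((p-Tt[:3,3])@Tt[:3,:3]).round(4))
cv2.imwrite("pics/w2.png",c["image"][:,:,::-1])
E
python3 jar.py
```

```text
t: 2.07
tcp_pos: [0.483, -0.092, 0.3442]
tool_rot: [0.001, 0.987, -0.159, -0.001]
wrist_force: [1.7, 0.8, 0.1]
finger_gap: 0.085
finger_force: 0.0
t: 2.73
tcp_pos: [0.4731, 0.2167, 0.3125]
tool_rot: [0.001, 0.988, -0.156, 0.0]
wrist_force: [1.2, -0.4, 1.0]
finger_gap: 0.0856
finger_force: 0.0
t: 2.98
tcp_pos: [0.4713, 0.2561, 0.3123]
tool_rot: [0.0, 0.988, -0.154, -0.001]
wrist_force: [0.1, -0.9, -0.6]
finger_gap: 0.0856
finger_force: 0.0
[[0.9529, -0.3034, -0.0011, 0.4713], [-0.3034, -0.9529, -0.0001, 0.2561], [-0.001, 0.0004, -1.0, 0.3123], [0.0, 0.0, 0.0, 1.0]]
[-0.17213143  0.34725362 -0.52674131  1.62410763  0.18370057  1.22120957
 -2.61846299]
(897, np.float64(0.0967), ((466.50384521484375, 264.0188293457031), 21.50127410888672))
delta in tool [-0.0067 -0.0062  0.2156]
(917, np.float64(0.0967), ((466.8458557128906, 264.1001892089844), 21.614892959594727))
delta in tool [-0.0064 -0.0064  0.2156]
```

```bash
python3 -m jog '[{"linear":[-0.0065,-0.006,0.02],"twist":[0,0,0],"claw":0},{"linear":[0,0,0.035],"twist":[0,0,0],"claw":0},{"linear":[0,0,0.04],"twist":[0,0,0],"claw":0},{"linear":[0,0,0.04],"twist":[0,0,0],"claw":0},{"linear":[0,0,0.035],"twist":[0,0,0],"claw":0},{"linear":[0,0,0.03],"twist":[0,0,0],"claw":0},{"linear":[0,0,0.02],"twist":[0,0,0],"claw":0},{"linear":[0,0,0.02],"twist":[0,0,0],"claw":0}]'
python3 -m jog '[{"linear":[0,0,0],"twist":[0,0,0],"claw":0},{"linear":[0,0,0],"twist":[0,0,0],"claw":0},{"linear":[0,0,0],"twist":[0,0,0],"claw":0.4},{"linear":[0,0,0],"twist":[0,0,0],"claw":0.6},{"linear":[0,0,0],"twist":[0,0,0],"claw":0.6},{"linear":[0,0,0],"twist":[0,0,0],"claw":0.6},{"linear":[0,0,0],"twist":[0,0,0],"claw":0.6},{"linear":[0,0,0],"twist":[0,0,0],"claw":0.6}]'
python3 -m jog '[{"linear":[0,0,0],"twist":[0,0,0],"claw":1},{"linear":[0,0,0],"twist":[0,0,0],"claw":1},{"linear":[0,0,0],"twist":[0,0,0],"claw":1},{"linear":[0,0,0],"twist":[0,0,0],"claw":1}]'
```

```text
t: 3.7
tcp_pos: [0.4681, 0.2592, 0.0713]
tool_rot: [0.001, 0.988, -0.157, -0.0]
wrist_force: [0.3, 0.8, 0.5]
finger_gap: 0.0854
finger_force: 0.0
t: 4.37
tcp_pos: [0.4681, 0.2629, 0.0743]
tool_rot: [-0.001, 0.988, -0.155, 0.001]
wrist_force: [0.8, -1.1, 6.2]
finger_gap: 0.0417
finger_force: 59.7
t: 4.7
tcp_pos: [0.4681, 0.2629, 0.0743]
tool_rot: [-0.0, 0.988, -0.155, 0.001]
wrist_force: [-0.3, -0.2, 6.1]
finger_gap: 0.0416
finger_force: 59.7
```

```bash
python3 -m jog '[{"linear":[0,0,-0.01],"twist":[0,0,0],"claw":1},{"linear":[0,0,-0.025],"twist":[0,0,0],"claw":1},{"linear":[0,0,-0.035],"twist":[0,0,0],"claw":1},{"linear":[0,0,-0.035],"twist":[0,0,0],"claw":1},{"linear":[0,0,-0.035],"twist":[0,0,0],"claw":1},{"linear":[0,0,-0.03],"twist":[0,0,0],"claw":1},{"linear":[0.01,0.012,0],"twist":[0,0,0],"claw":1},{"linear":[0.02,0.025,0],"twist":[0,0,0],"claw":1}]'
python3 -m jog '[{"linear":[0.024,0.03,0],"twist":[0,0,0],"claw":1},{"linear":[0.024,0.03,0],"twist":[0,0,0],"claw":1},{"linear":[0.024,0.03,0],"twist":[0,0,0],"claw":1},{"linear":[0.024,0.03,0],"twist":[0,0,0],"claw":1},{"linear":[0.024,0.03,0],"twist":[0,0,0],"claw":1},{"linear":[0.024,0.03,0],"twist":[0,0,0],"claw":1},{"linear":[0.024,0.03,0],"twist":[0,0,0],"claw":1},{"linear":[0.02,0.025,0],"twist":[0,0,0],"claw":1}]'
python3 -m jog '[{"linear":[0.006,0.005,0],"twist":[0,0,0],"claw":1},{"linear":[0,0,0],"twist":[0,0,0],"claw":1},{"linear":[0,0,0],"twist":[0,0,0],"claw":1}]'
python3 - <<'E'
from h import *
Tt=tool();c,T=wrist();cv2.imwrite("pics/w3.png",c["image"][:,:,::-1]);np.savez("w3.npz",Tw=T,Tt=Tt,**c)
print(Tt.round(4).tolist(),robot.read_state()["q"])
E
```

```text
t: 5.37
tcp_pos: [0.4837, 0.2228, 0.2465]
tool_rot: [-0.003, 0.988, -0.152, 0.002]
wrist_force: [0.0, 1.2, -1.9]
finger_gap: 0.0418
finger_force: 61.2
t: 6.03
tcp_pos: [0.5916, -0.0663, 0.2437]
tool_rot: [0.0, 0.988, -0.156, 0.0]
wrist_force: [0.9, -0.1, -1.5]
finger_gap: 0.0418
finger_force: 61.2
t: 6.28
tcp_pos: [0.5953, -0.0693, 0.2432]
tool_rot: [-0.0, 0.988, -0.155, -0.0]
wrist_force: [-1.1, 0.8, -0.4]
finger_gap: 0.0415
finger_force: 61.2
[[0.9517, -0.307, -0.0004, 0.5953], [-0.307, -0.9517, 0.001, -0.0693], [-0.0007, -0.0009, -1.0, 0.2432], [0.0, 0.0, 0.0, 1.0]] [ 0.34772876  0.49021477 -0.43516483  1.58049799  0.22093197  1.12033448
 -2.01999248]
```

View pics/w3.png

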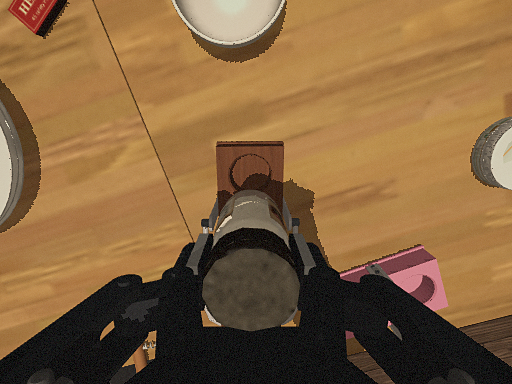

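The jar hangs straight in the hand with its lid at (252,285). The empty well shows ahead at (250,170). I'll compare the jar axis with the well in this one image.

```bash
python3 - <<'E'
from h import *
from scipy.optimize import least_squares
c=np.load("w3.npz");T=c["Tw"];Tt=c["Tt"];W=cloud(c,T);z=W[...,2]
L=(W-Tt[:3,3])@Tt[:3,:3]
v,u=np.mgrid[:384,:512]
m=(abs(u-252)<60)&(v>235)&(v<340)&(L[...,2]<-.012)&(L[...,2]>-.035)
P=L[m];zt=np.median(P[:,2]);P=P[abs(P[:,2]-zt)<.004];print("lid z",zt,cv2.minEnclosingCircle((P[:,:2]*1000).astype(np.float32)),P.mean(0)*1000)
h=np.percentile(z[(v>145)&(v<152)&(u>225)&(u<275)],50);print("top z",h)
top=(abs(z-h)<.003)
hole=(z<h-.004)&(u>225)&(u<280)&(v>150)&(v<192)
d=np.stack([(u-c["cx"])/c["fx"],(v-c["cy"])/c["fy"],np.ones_like(z)],-1)@T[:3,:3].T
X=T[:3,3]+d*((h-T[2,3])/d[...,2])[...,None]
e=hole&(cv2.dilate(top.astype(np.uint8),np.ones((3,3)))>0)&(v<180)
P=X[e][:,:2];print(len(P))
f=lambda p:np.hypot(P[:,0]-p[0],P[:,1]-p[1])-p[2]
r=least_squares(f,[.597,-.069,.025],loss="soft_l1",f_scale=.0005);print("free",r.x,abs(r.fun).mean())
f2=lambda p:np.hypot(P[:,0]-p[0],P[:,1]-p[1])-.0247
r2=least_squares(f2,[.597,-.069]);print("R25",r2.x)
# walls of jar: tilt
m=(abs(u-252)<50)&(v>185)&(v<232)&(L[...,2]>0)&(L[...,2]<.09);Q=L[m]
for a in (.02,.035,.05,.065,.08):
    q=Q[abs(Q[:,2]-a)<.006]
    if len(q)>8:print(a,len(q),q[:,0].max().round(4),(q[:,1].min()/2+q[:,1].max()/2).round(4))
for x in (r.x,r2.x):print("well in tool",((np.array([x[0],x[1],h])-Tt[:3,3])@Tt[:3,:3]).round(4))
E
```

```text
lid z -0.022166731779833578 ((2.5377776622772217, 0.2080274522304535), 26.639427185058594) [  0.7960158   -0.24269352 -22.16253308]
top z nan
0
free [ 0.597 -0.069  0.025] nan
R25 [ 0.597 -0.069]
0.02 509 0.0203 -0.0007
0.035 367 0.0201 -0.0009
0.05 296 0.0199 -0.0009
0.065 160 0.0197 -0.0003
well in tool [nan nan nan]
well in tool [nan nan nan]<stdin>:16: RuntimeWarning: Mean of empty slice.
  ret = ret.dtype.type(ret / rcount)
```

```bash
python3 - <<'E'
from h import *
from scipy.optimize import least_squares
c=np.load("w3.npz");T=c["Tw"];Tt=c["Tt"];W=cloud(c,T);z=W[...,2]
L=(W-Tt[:3,3])@Tt[:3,:3]
v,u=np.mgrid[:384,:512]
q=z[(v>145)&(v<152)&(u>225)&(u<275)];h=np.nanmedian(q);print("top z",h,np.isnan(q).mean())
h=.0395 if np.isnan(h) else h
zi=z.copy()
top=(abs(z-h)<.003)
g=cv2.cvtColor(c["image"],cv2.COLOR_RGB2GRAY)
hole=((z<h-.004)|np.isnan(z))&(u>225)&(u<280)&(v>150)&(v<192)
d=np.stack([(u-c["cx"])/c["fx"],(v-c["cy"])/c["fy"],np.ones(z.shape)],-1)@T[:3,:3].T
X=T[:3,3]+d*((h-T[2,3])/d[...,2])[...,None]
Xt=(X-Tt[:3,3])@Tt[:3,:3]
e=hole&(cv2.dilate(top.astype(np.uint8),np.ones((3,3)))>0)&(v<182)
P=Xt[e][:,:2];print(len(P))
for n,f,p in (("free",lambda p:np.hypot(*(P-p[:2]).T)-p[2],[0,0,.025]),("R",lambda p:np.hypot(*(P-p).T)-.0247,[0,0])):
    r=least_squares(f,p,loss="soft_l1",f_scale=.0005);print(n,r.x.round(4),abs(r.fun).mean())
# caddy top edges in tool frame
t=Xt[top&(v<190)&(u>200)&(u<300)];print("x max",np.percentile(t[:,0],[98,99.5]),"y",np.percentile(t[:,1],[1,99]))
# lid circle fit, edge pixels
m=((abs(L[...,2]+.022)<.003)&(np.hypot(L[...,0],L[...,1])<.024)).astype(np.uint8)
P3=L[m>0];print("lid",P3.mean(0),P3.min(0),P3.max(0))
# jar wall cylinder
m=(abs(u-252)<50)&(v>185)&(v<232)&(L[...,2]>.01)&(L[...,2]<.08)&(L[...,0]>.005);Q=L[m]
r=least_squares(lambda p:np.hypot(*(Q[:,:2]-p[:2]).T)-p[2],[0,0,.022],loss="soft_l1",f_scale=.001);print("cyl",r.x.round(4))
E
```

```text
top z 0.039922207814769184 0.01020408163265306
97
free [ 0.0021 -0.0014  0.0238] 0.0004700237526850711
R [ 0.001  -0.0014] 0.0006506921517355923
x max [0.03637298 0.14889092] y [-0.04100437  0.03796311]
lid [ 0.00044052 -0.00018531 -0.02222548] [-0.02226834 -0.02303674 -0.02499729] [ 0.02035126  0.02298836 -0.01900362]
cyl [-0.0039 -0.0007  0.0234]
```

```bash
python3 -m jog '[{"linear":[0.003,-0.001,0.015],"twist":[0,0,0],"claw":1},{"linear":[0,0,0.025],"twist":[0,0,0],"claw":1},{"linear":[0,0,0.025],"twist":[0,0,0],"claw":1},{"linear":[0,0,0.025],"twist":[0,0,0],"claw":1},{"linear":[0,0,0.02],"twist":[0,0,0],"claw":1},{"linear":[0,0,0.013],"twist":[0,0,0],"claw":1},{"linear":[0,0,0],"twist":[0,0,0],"claw":1},{"linear":[0,0,0],"twist":[0,0,0],"claw":1}]'
python3 -m jog '[{"linear":[0,0,0.003],"twist":[0,0,0],"claw":1},{"linear":[0,0,0.003],"twist":[0,0,0],"claw":1},{"linear":[0,0,0.003],"twist":[0,0,0],"claw":1},{"linear":[0,0,0.003],"twist":[0,0,0],"claw":1},{"linear":[0,0,0],"twist":[0,0,0],"claw":1}]'
```

```text
t: 7.0
tcp_pos: [0.5984, -0.0677, 0.1201]
tool_rot: [-0.0, 0.988, -0.154, -0.001]
wrist_force: [0.8, 1.4, -1.2]
finger_gap: 0.0412
finger_force: 61.2
t: 7.42
tcp_pos: [0.5986, -0.0697, 0.1076]
tool_rot: [0.0, 0.988, -0.155, -0.0]
wrist_force: [-0.7, 0.1, -1.7]
finger_gap: 0.0415
finger_force: 61.2
```

```bash
python3 -m jog '[{"linear":[0,0,0.004],"twist":[0,0,0],"claw":1},{"linear":[0,0,0.004],"twist":[0,0,0],"claw":1},{"linear":[0,0,0.004],"twist":[0,0,0],"claw":1},{"linear":[0,0,0.004],"twist":[0,0,0],"claw":1},{"linear":[0,0,0.003],"twist":[0,0,0],"claw":1},{"linear":[0,0,0.002],"twist":[0,0,0],"claw":1},{"linear":[0,0,0],"twist":[0,0,0],"claw":1},{"linear":[0,0,0],"twist":[0,0,0],"claw":1}]'
python3 -m jog '[{"linear":[0,0,0.002],"twist":[0,0,0],"claw":1},{"linear":[0,0,0.001],"twist":[0,0,0],"claw":1},{"linear":[0,0,0],"twist":[0,0,0],"claw":1}]'
```

```text
t: 8.08
tcp_pos: [0.5988, -0.0695, 0.0868]
tool_rot: [-0.0, 0.988, -0.155, -0.0]
wrist_force: [-0.4, 1.0, -1.8]
finger_gap: 0.0414
finger_force: 61.2
t: 8.33
tcp_pos: [0.5988, -0.0696, 0.0837]
tool_rot: [-0.0, 0.988, -0.155, -0.0]
wrist_force: [-0.6, 0.8, -1.5]
finger_gap: 0.0415
finger_force: 61.2
```

```bash
python3 -m jog '[{"linear":[0,0,0.001],"twist":[0,0,0],"claw":1},{"linear":[0,0,0],"twist":[0,0,0],"claw":1},{"linear":[0,0,0],"twist":[0,0,0],"claw":1}]'
```

```text
t: 8.58
tcp_pos: [0.599, -0.0696, 0.0833]
tool_rot: [0.0, 0.988, -0.155, 0.0]
wrist_force: [0.0, 0.1, 3.5]
finger_gap: 0.0415
finger_force: 61.4
```

```bash
python3 -m jog '[{"linear":[0,0,0],"twist":[0,0,0],"claw":0.4},{"linear":[0,0,0],"twist":[0,0,0],"claw":0.2},{"linear":[0,0,0],"twist":[0,0,0],"claw":0},{"linear":[0,0,0],"twist":[0,0,0],"claw":0},{"linear":[0,0,0],"twist":[0,0,0],"claw":0},{"linear":[0,0,-0.005],"twist":[0,0,0],"claw":0},{"linear":[0,0,-0.015],"twist":[0,0,0],"claw":0},{"linear":[0,0,-0.03],"twist":[0,0,0],"claw":0}]'
python3 -m jog '[{"linear":[0,0,-0.035],"twist":[0,0,0],"claw":0},{"linear":[0,0,-0.035],"twist":[0,0,0],"claw":0},{"linear":[0,0,-0.035],"twist":[0,0,0],"claw":0},{"linear":[0,0,-0.035],"twist":[0,0,0],"claw":0},{"linear":[0,0,-0.03],"twist":[0,0,0],"claw":0},{"linear":[0,0,0],"twist":[0,0,-7],"claw":0.5},{"linear":[0,0,0],"twist":[0,0,-7],"claw":0.5},{"linear":[0,0,0],"twist":[0,0,-7],"claw":0.5}]'
python3 -m jog '[{"linear":[0,0,0],"twist":[0,0,-7],"claw":0.5},{"linear":[0,0,0],"twist":[0,0,-7],"claw":0.5},{"linear":[0,0,0],"twist":[0,0,-7],"claw":0.5},{"linear":[0,0,0],"twist":[0,0,-7],"claw":0.5},{"linear":[0,0,0],"twist":[0,0,-7],"claw":0.5},{"linear":[0,0,0],"twist":[0,0,-7],"claw":0.5},{"linear":[0,0,0],"twist":[0,0,-7],"claw":0.5},{"linear":[0,0,0],"twist":[0,0,-7],"claw":0.5}]'
python3 -m jog '[{"linear":[0,0,0],"twist":[0,0,-7],"claw":0.5},{"linear":[0,0,0],"twist":[0,0,-6],"claw":0.5},{"linear":[0,0,0],"twist":[0,0,0],"claw":0.5},{"linear":[0,0,0],"twist":[0,0,0],"claw":0.5}]'
python3 - <<'E'
from h import *
Tt=tool();c,T=wrist();cv2.imwrite("pics/w4.png",c["image"][:,:,::-1]);np.savez("w4.npz",Tw=T,Tt=Tt,**c)
print(Tt.round(4).tolist(),robot.read_state()["q"])
E
```

```text
t: 9.25
tcp_pos: [0.5968, -0.0697, 0.1307]
tool_rot: [0.0, 0.988, -0.155, -0.003]
wrist_force: [-0.2, -0.6, 0.5]
finger_gap: 0.0853
finger_force: 0.0
t: 9.92
tcp_pos: [0.5989, -0.0694, 0.3042]
tool_rot: [0.0, 1.0, 0.031, 0.001]
wrist_force: [0.5, 0.1, -0.9]
finger_gap: 0.0517
finger_force: 0.0
t: 10.58
tcp_pos: [0.5987, -0.0696, 0.3033]
tool_rot: [0.0, 0.868, 0.496, 0.0]
wrist_force: [-0.5, -0.4, 0.6]
finger_gap: 0.0426
finger_force: 0.0
t: 10.92
tcp_pos: [0.5987, -0.0698, 0.303]
tool_rot: [-0.0, 0.809, 0.587, 0.0]
wrist_force: [-0.7, -0.7, 0.9]
finger_gap: 0.0429
finger_force: 0.0
[[0.3098, 0.9508, -0.0, 0.5987], [0.9508, -0.3098, 0.0002, -0.0698], [0.0002, -0.0001, -1.0, 0.303], [0.0, 0.0, 0.0, 1.0]] [ 0.5716686   0.52653346 -0.84178008  1.46747247  0.39664765  1.32451923
 -0.61464213]
```

View pics/w4.png

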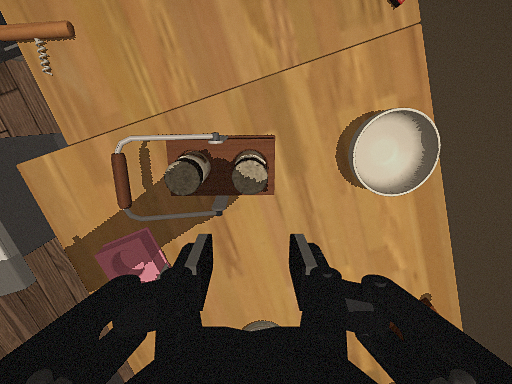

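Both jars stand in their wells, lids at (185,177) and (250,175). The folded grip is at (122,180) and the handle's hinge ends are at (215,137) and (219,211). I'll measure the grip and the hinge.

```bash
python3 - <<'E'
from h import *
c=np.load("w4.npz");T=c["Tw"];Tt=c["Tt"];W=cloud(c,T);z=W[...,2];im=c["image"].astype(int)
v,u=np.mgrid[:384,:512]
tl=lambda p:((np.asarray(p)-Tt[:3,3])@Tt[:3,:3]).round(4)
m=(u>108)&(u<135)&(v>150)&(v<210)&(z>.095)&(z<.14)&(im[...,0]-im[...,2]>25)
P=W[m];r=cv2.minAreaRect((P[:,:2]*1000).astype(np.float32));print("grip",len(P),P.mean(0),np.percentile(P[:,2],98),r)
g=np.array([*r[0],0])/1000;g[2]=np.percentile(P[:,2],95)-.008;print("grip c",g,"tool",tl(g))
P=W[(abs(z-.0397)<.0035)&(u>155)&(u<285)&(v>125)&(v<205)];r=cv2.minAreaRect((P[:,:2]*1000).astype(np.float32));print("top",np.median(P[:,2]),r)
for k,(a,b) in dict(jin=(185,177),jout=(250,175)).items():
    m=(np.hypot(u-a,v-b)<26)&(z>.098)&(z<.112);P=W[m];print(k,np.median(P[:,2]),cv2.minEnclosingCircle((P[:,:2]*1000).astype(np.float32)),P.mean(0))
for a,b in ((215,137),(219,211)):
    m=(np.hypot(u-a,v-b)<8)&(z>.08)&(z<.12);P=W[m];print("hinge",P.mean(0),P[:,2].max())
E
```

```text
grip 752 [ 0.4590626  -0.02274231  0.120904  ] 0.12377952626655617 ((457.2371826171875, -24.8153076171875), (69.48890686035156, 15.924229621887207), 70.82039642333984)
grip c [ 0.45723718 -0.02481531  0.11550844] tool [-0.0011 -0.1485  0.1875]
top 0.03989777875823325 ((558.8944702148438, -55.52166748046875), (83.45217895507812, 150.09609985351562), 73.49658966064453)
jin 0.10559611121725526 ((520.812255859375, -44.10605239868164), 21.52848243713379) [ 0.52162544 -0.04344676  0.10543837]
jout 0.10559107354686742 ((597.2499389648438, -67.79267120361328), 21.389968872070312) [ 0.59752308 -0.06718157  0.10547912]
hinge [ 0.57176189 -0.01286369  0.09568002] 0.10132134776902207
hinge [ 0.54566072 -0.09750505  0.0938404 ] 0.10083598902893165
```

```bash
python3 -m jog '[{"linear":[-0.001,-0.02,0],"twist":[0,0,0],"claw":0.5},{"linear":[0,-0.035,0],"twist":[0,0,0],"claw":0.5},{"linear":[0,-0.037,0.01],"twist":[0,0,0],"claw":0.5},{"linear":[0,-0.036,0.02],"twist":[0,0,0],"claw":0.5},{"linear":[0,-0.0205,0.03],"twist":[0,0,0],"claw":0.5},{"linear":[0,0,0.035],"twist":[0,0,0],"claw":0.5},{"linear":[0,0,0.02],"twist":[0,0,0],"claw":0.5},{"linear":[0,0,0],"twist":[0,0,0],"claw":0.5}]'
python3 - <<'E'
from h import *
Tt=tool();c,T=wrist();cv2.imwrite("pics/w5.png",c["image"][:,:,::-1])
W=cloud(c,T);L=(W-Tt[:3,3])@Tt[:3,:3];z=W[...,2];im=c["image"].astype(int)
m=(abs(L[...,0])<.034)&(abs(L[...,1])<.018)&(z>.1)&(z<.14);P=W[m];print(Tt[:3].round(4).tolist(),m.sum())
r=cv2.minAreaRect((P[:,:2]*1000).astype(np.float32));print(r,np.percentile(P[:,2],95))
print(np.percentile(L[m],[2,50,98],axis=0).round(4))
a=np.linspace(1.35,0,17);print((np.diff(-.11*np.sin(a))*1000).round(1),(np.diff(.11*np.cos(a))*1000).round(1))
E
```

```text
t: 11.63
tcp_pos: [0.4547, -0.0256, 0.1851]
tool_rot: [-0.001, 0.809, 0.588, -0.002]
wrist_force: [-0.9, 0.4, 0.1]
finger_gap: 0.0426
finger_force: 0.0
[[0.309, 0.951, -0.0054, 0.4547], [0.9511, -0.309, -0.0004, -0.0256], [-0.0021, -0.005, -1.0, 0.1851]] 1741
((455.5368957519531, -25.97603988647461), (67.99005889892578, 15.222823143005371), 72.62596893310547) 0.12329176241056158
[[-0.0292 -0.006   0.0616]
 [ 0.0044  0.0014  0.0637]
 [ 0.0332  0.0087  0.0685]]
[2.4 3.2 3.9 4.6 5.2 5.9 6.5 7.  7.5 7.9 8.3 8.6 8.9 9.1 9.2 9.3] [9.  8.7 8.4 8.1 7.7 7.2 6.7 6.1 5.5 4.8 4.2 3.4 2.7 1.9 1.2 0.4]
```

View pics/w5.png

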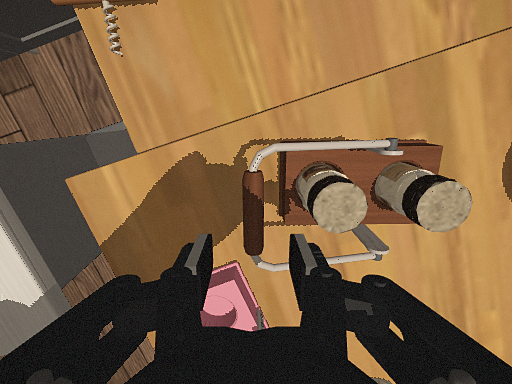

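The grip at (254,212) lies between the fingers and about 1 mm off centre. The right finger has room in front of jar_in. Going down and closing.

```bash
python3 -m jog '[{"linear":[0,0.001,0.02],"twist":[0,0,0],"claw":0.5},{"linear":[0,0,0.02],"twist":[0,0,0],"claw":0.5},{"linear":[0,0,0.018],"twist":[0,0,0],"claw":0.5},{"linear":[0,0,0.012],"twist":[0,0,0],"claw":0.5},{"linear":[0,0,0],"twist":[0,0,0],"claw":0.5},{"linear":[0,0,0],"twist":[0,0,0],"claw":0.5}]'
python3 -m jog '[{"linear":[0,0,0],"twist":[0,0,0],"claw":0.65},{"linear":[0,0,0],"twist":[0,0,0],"claw":0.75},{"linear":[0,0,0],"twist":[0,0,0],"claw":0.8},{"linear":[0,0,0],"twist":[0,0,0],"claw":1},{"linear":[0,0,0],"twist":[0,0,0],"claw":1},{"linear":[0,0,0],"twist":[0,0,0],"claw":1},{"linear":[0,0,0],"twist":[0,0,0],"claw":1}]'
```

```text
t: 12.18
tcp_pos: [0.4591, -0.0251, 0.1189]
tool_rot: [0.0, 0.809, 0.588, 0.0]
wrist_force: [0.2, 0.3, 0.0]
finger_gap: 0.0424
finger_force: 0.0
t: 12.77
tcp_pos: [0.458, -0.0252, 0.1186]
tool_rot: [0.0, 0.808, 0.589, 0.0]
wrist_force: [-4.2, 0.3, 7.4]
finger_gap: 0.0143
finger_force: 58.4
```

```bash
python3 -m jog '[{"linear":[0,0.0024,-0.009],"twist":[0,0,0],"claw":1},{"linear":[0,0.0032,-0.0087],"twist":[0,0,0],"claw":1},{"linear":[0,0.0039,-0.0084],"twist":[0,0,0],"claw":1},{"linear":[0,0.0046,-0.0081],"twist":[0,0,0],"claw":1},{"linear":[0,0,0],"twist":[0,0,0],"claw":1},{"linear":[0,0,0],"twist":[0,0,0],"claw":1}]'
```

```text
t: 13.27
tcp_pos: [0.4721, -0.0296, 0.1529]
tool_rot: [0.0, 0.808, 0.589, 0.001]
wrist_force: [-2.1, 2.6, 0.2]
finger_gap: 0.014
finger_force: 59.1
```

Forces are low, so I'll carry on along the arc.

```bash
python3 -m jog '[{"linear":[0,0.0052,-0.0077],"twist":[0,0,0],"claw":1},{"linear":[0,0.0059,-0.0072],"twist":[0,0,0],"claw":1},{"linear":[0,0.0065,-0.0067],"twist":[0,0,0],"claw":1},{"linear":[0,0.007,-0.0061],"twist":[0,0,0],"claw":1},{"linear":[0,0.0075,-0.0055],"twist":[0,0,0],"claw":1},{"linear":[0,0.0079,-0.0048],"twist":[0,0,0],"claw":1},{"linear":[0,0,0],"twist":[0,0,0],"claw":1},{"linear":[0,0,0],"twist":[0,0,0],"claw":1}]'
```

```text
t: 13.93
tcp_pos: [0.5111, -0.0419, 0.1914]
tool_rot: [0.0, 0.808, 0.589, 0.001]
wrist_force: [-3.5, 3.2, 7.3]
finger_gap: 0.014
finger_force: 59.8
```

```bash
python3 - <<'E'
from h import *
Tt=tool();c,T=wrist();cv2.imwrite("pics/w6.png",c["image"][:,:,::-1])
h=np.array([.5587,-.0552,.09]);print(((Tt[:3,3]-h)@Tt[:3,:3]).round(4), robot.read_state()["q"].round(2))
E
```

```text
[-0.0019 -0.0492 -0.1015] [ 0.59  0.49 -0.83  1.88  0.43  0.97 -0.74]
```

View pics/w6.png

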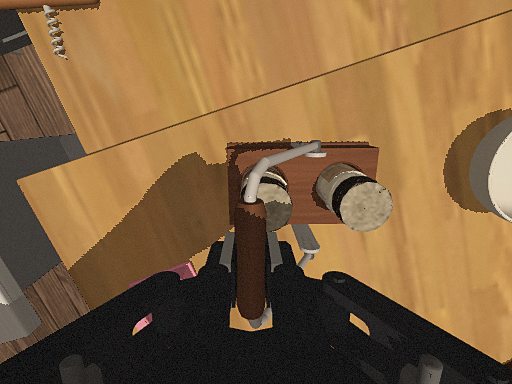

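The handle is halfway up, its grip held at (252,260), with both jars upright. The tool feels a light outward push, so I'll go slightly higher on the rest of the arc.

```bash
python3 -m jog '[{"linear":[0,0.0078,-0.006],"twist":[0,0,0],"claw":1},{"linear":[0,0.0081,-0.004],"twist":[0,0,0],"claw":1},{"linear":[0,0.0083,-0.0027],"twist":[0,0,0],"claw":1},{"linear":[0,0.0085,-0.0019],"twist":[0,0,0],"claw":1},{"linear":[0,0.0085,-0.0012],"twist":[0,0,0],"claw":1},{"linear":[0,0.0088,-0.0004],"twist":[0,0,0],"claw":1},{"linear":[0,0,0],"twist":[0,0,0],"claw":1},{"linear":[0,0,0],"twist":[0,0,0],"claw":1}]'
python3 - <<'E'
from h import *
Tt=tool();c,T=wrist();W=cloud(c,T)
z=W[...,2]
h=np.array([.5587,-.0552,.09]);print(((Tt[:3,3]-h)@Tt[:3,:3]).round(4))
P=W[(np.hypot(W[...,0]-.56,W[...,1]+.055)<.11)&(abs(z-.0397)<.0035)];print(len(P),np.median(P[:,2]),cv2.minAreaRect((P[:,:2]*1000).astype(np.float32)))
E
```

```text
t: 14.65
tcp_pos: [0.5571, -0.0573, 0.2055]
tool_rot: [-0.001, 0.808, 0.589, -0.0]
wrist_force: [0.3, 0.4, -7.5]
finger_gap: 0.0142
finger_force: 58.5
[-0.0025 -0.001  -0.1155]
3873 0.040407169726888126 ((554.5704956054688, -54.57079315185547), (83.08473205566406, 150.67176818847656), 72.14814758300781)
```

```bash
python3 -m jog '[{"linear":[0,0,-0.003],"twist":[0,0,0],"claw":1},{"linear":[0,0,-0.006],"twist":[0,0,0],"claw":1},{"linear":[0,0,-0.009],"twist":[0,0,0],"claw":1},{"linear":[0,0,-0.01],"twist":[0,0,0],"claw":1},{"linear":[0,0,-0.01],"twist":[0,0,0],"claw":1},{"linear":[0,0,-0.01],"twist":[0,0,0],"claw":1},{"linear":[0,0,-0.01],"twist":[0,0,0],"claw":1},{"linear":[0,0,-0.01],"twist":[0,0,0],"claw":1}]'
python3 -m jog '[{"linear":[0,0,-0.01],"twist":[0,0,0],"claw":1},{"linear":[0,0,-0.01],"twist":[0,0,0],"claw":1},{"linear":[0,0,-0.01],"twist":[0,0,0],"claw":1},{"linear":[0,0,-0.009],"twist":[0,0,0],"claw":1},{"linear":[0,0,-0.006],"twist":[0,0,0],"claw":1},{"linear":[0,0,0],"twist":[0,0,0],"claw":1},{"linear":[0,0,0],"twist":[0,0,0],"claw":1},{"linear":[0,0,0],"twist":[0,0,0],"claw":1}]'
for i in 1 2; do python3 -m jog '[{"linear":[0,0,0],"twist":[0,0,0],"claw":1},{"linear":[0,0,0],"twist":[0,0,0],"claw":1},{"linear":[0,0,0],"twist":[0,0,0],"claw":1},{"linear":[0,0,0],"twist":[0,0,0],"claw":1},{"linear":[0,0,0],"twist":[0,0,0],"claw":1},{"linear":[0,0,0],"twist":[0,0,0],"claw":1},{"linear":[0,0,0],"twist":[0,0,0],"claw":1},{"linear":[0,0,0],"twist":[0,0,0],"claw":1}]'; done
cat > lvl.py <<'E'
from h import *
Tt=tool();c,T=wrist();W=cloud(c,T);s=robot.camera("scene");S=cloud(s,s["T"])
for n,Q in (("w",W),("s",S)):
    z=Q[...,2];P=Q[(np.hypot(Q[...,0]-.56,Q[...,1]+.055)<.1)&(z>.145)&(z<.175)]
    for _ in range(4):
        A=np.c_[P[:,:2]-P[:,:2].mean(0),np.ones(len(P))];k=np.linalg.lstsq(A,P[:,2],rcond=None)[0];P=P[abs(P[:,2]-A@k)<.003]
    d=np.array([.954,-.301]);print(n,len(P),"z",k[2].round(4),"slope x",(k[:2]@d).round(3),"slope y",(k[:2]@[.301,.954]).round(3))
print(Tt[:3,3].round(4))
cv2.imwrite("pics/fin.png",np.hstack([s["image"][100:340,100:400,::-1],c["image"][100:340,100:400,::-1]]))
E
python3 lvl.py
```

```text
t: 15.37
tcp_pos: [0.5572, -0.0572, 0.2756]
tool_rot: [0.0, 0.808, 0.589, 0.0]
wrist_force: [-0.5, 0.6, -7.1]
finger_gap: 0.0138
finger_force: 58.7
t: 16.03
tcp_pos: [0.5569, -0.0573, 0.3187]
tool_rot: [-0.0, 0.808, 0.589, -0.0]
wrist_force: [-0.1, -0.1, -7.3]
finger_gap: 0.0141
finger_force: 58.7
t: 16.7
tcp_pos: [0.5572, -0.0572, 0.3193]
tool_rot: [0.0, 0.808, 0.589, 0.0]
wrist_force: [0.4, -0.3, -6.0]
finger_gap: 0.0142
finger_force: 58.7
t: 17.37
tcp_pos: [0.5572, -0.0572, 0.3193]
tool_rot: [-0.0, 0.808, 0.589, 0.0]
wrist_force: [0.7, 1.4, -8.3]
finger_gap: 0.0139
finger_force: 58.7
w 3849 z 0.1542 slope x -0.002 slope y 0.001
s 411 z 0.1534 slope x 0.002 slope y 0.008
[ 0.5572 -0.0572  0.3193]
```

View pics/fin.png

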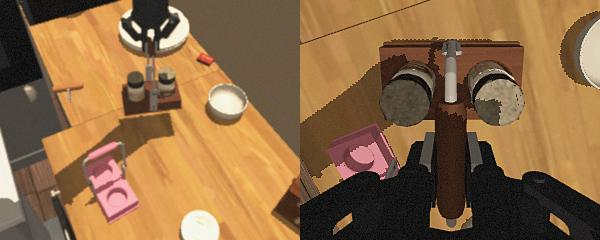

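The caddy hangs level with both jars upright, lifted about 11.5 cm, and nothing else has moved. I'll raise it 5 mm more, let it settle and hand in.

```bash
python3 -m jog '[{"linear":[0,0,-0.0015],"twist":[0,0,0],"claw":1},{"linear":[0,0,-0.002],"twist":[0,0,0],"claw":1},{"linear":[0,0,-0.0015],"twist":[0,0,0],"claw":1},{"linear":[0,0,0],"twist":[0,0,0],"claw":1},{"linear":[0,0,0],"twist":[0,0,0],"claw":1},{"linear":[0,0,0],"twist":[0,0,0],"claw":1},{"linear":[0,0,0],"twist":[0,0,0],"claw":1},{"linear":[0,0,0],"twist":[0,0,0],"claw":1}]'
for i in 1 2; do python3 -m jog '[{"linear":[0,0,0],"twist":[0,0,0],"claw":1},{"linear":[0,0,0],"twist":[0,0,0],"claw":1},{"linear":[0,0,0],"twist":[0,0,0],"claw":1},{"linear":[0,0,0],"twist":[0,0,0],"claw":1},{"linear":[0,0,0],"twist":[0,0,0],"claw":1},{"linear":[0,0,0],"twist":[0,0,0],"claw":1},{"linear":[0,0,0],"twist":[0,0,0],"claw":1},{"linear":[0,0,0],"twist":[0,0,0],"claw":1}]'; done
python3 lvl.py && python3 -c "from rig import robot;print(robot.sign_off())"
```

```text
t: 18.13
tcp_pos: [0.5572, -0.0573, 0.3242]
tool_rot: [-0.0, 0.808, 0.589, -0.0]
wrist_force: [0.5, 0.4, -7.5]
finger_gap: 0.0139
finger_force: 58.7
t: 18.8
tcp_pos: [0.5572, -0.0572, 0.3243]
tool_rot: [-0.0, 0.808, 0.589, 0.0]
wrist_force: [0.1, 0.4, -7.4]
finger_gap: 0.014
finger_force: 58.7
t: 19.47
tcp_pos: [0.5572, -0.0572, 0.3243]
tool_rot: [0.0, 0.808, 0.589, 0.0]
wrist_force: [0.6, -0.6, -7.2]
finger_gap: 0.0142
finger_force: 58.7
w 3852 z 0.1592 slope x -0.011 slope y 0.001
s 594 z 0.1575 slope x -0.012 slope y 0.013
[ 0.5572 -0.0572  0.3243]
the job is handed in; nothing more can be done
None
```

The job is handed in: the spice jar is in the empty well, and the arm is holding the caddy by its grip about 12 cm up, level to about 0.01 rad and still, at 19.5 s, with nothing else seen to move.

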